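# Tighten the gland nut deep in the vacuum pump and switch it on

## Robot

A 6-joint arm with a two-finger parallel gripper is mounted at the origin on a cart in front of the work surface, level with it; the furniture and walls round the work are solid. World frame = base frame: x ahead of the robot, y to its left, z up, the work surface at z = 0. Lengths are in mm, angles in rad, forces in N, time in s.
With the tool pointing down it reaches from about 325 to 750 mm from the base axis. Payload 7.6 kg.
Tool frame: the origin (TCP) lies midway between the tips of the shut fingers; the grasp point (between the pads) lies 19 mm behind it (bot.pinch_z is the distance from the TCP to the grasp point, in mm); z points along the fingers, x is the direction in which the jaws open and shut, and the axes are right-handed (so a half turn about z gives the same grasp; the last joint's range is limited). The gripper opens to 85 mm and grips with 20 to 120 N. Pads are 22 mm wide; open, the fingers measure 114 mm over their backs; the gripper's body (76 mm by 85 mm) begins 54 mm behind the grasp point. The pads swing forward as they close: fully open they stand 13 mm farther back than shut.
Start: joints at [-1.415, 0.052, 1.401, -0, 1.689, -0.07], TCP at [117.564, -511.688, 231.323] pointing down, gripper open.
Joint ranges: [-2.9, 2.9], [-0.91, 2.17], [0.12, 2.37], [-1.06, 4.2], [0.26, 2.73], [-2.93, 2.93]. Speed limits (rad/s): [2.57, 2.57, 3.01, 3.14, 3.14, 3.14].

## Interface

Orientations are given as a rotation vector (axis times angle).
In Python, from rig import get_state, eyes, job, models, bot gives the robot as it stands. The module is installed in compiled form; this text tells all that it offers.
- The arm moves only by the shell command python3 -m creep 'ROWS' [FORCE]. ROWS is JSON, a list of rows, each a list of 3 entries, a list of its own where there are three numbers: the shift along the tool's x, y, z in mm, then the turn about the tool's z in rad, then the closure in counts, from 0 (fully open) to 255 (shut). A call has 1 to 20 rows; each row is the pose to reach, as a shift and turn from the pose commanded when the call began, along the tool's axes at that moment; what a row does not reach only later rows make up. A row lasts 1/10 s, in which the tool goes at most 50 mm and 8.59 degrees, less where a joint would pass 70% of its speed; a pose out of reach is approached as far as the arm can. A call with a gripper value outside its range is refused whole. The fingers move at their own pace and stop on an object; FORCE is the grip in N (left out, the last holds). Time passes only in rows, so rows that repeat a pose let the fingers close. It gives the time, the measured TCP pose, the force and the opening at its end, in the units of the state.
- get_state(): the state, without advancing time (a new reading comes with each control period).
- eyes.camera(name): name is "scene" or "side" or "wrist"; returns a dict with "color" (400x640x3 uint8, red, green, blue), "fx", "fy", "cx", "cy" (pixels), "world_to_cam" (4x4, takes a point from world to camera coordinates); the wrist camera has in their place "mount" (4x4, takes a point from camera to tool coordinates, whose origin is the TCP and whose axes are the tool frame's). Camera axes: x right, y down, z forward; pixel columns grow to the right and rows downward; lengths in mm; the calibration is good to about 2 mm. A picture is of the moment at which its call begins: read the wrist's pose just before it. There is no depth.
- job.sign_off(): hands the job in, once; it reports no verdict.
Trained networks look in a picture, given as the dict that the camera call returned (one of the last four; its "shot" number tells which), for a name from the list of things; names that differ only in an ending like _2 or _b are one class to them, and where a whole thing is asked for, a point or a joint stands for the part that bears it (a point fixed in the world has none). Each returns a list of dicts, best first, with "p" (0 to 1); they miss things now and then, are a little off and sometimes report something else, mostly with a low value. They report only what shows in the picture. A call takes as long as a camera call. They do not tell look-alikes from the thing itself.
- models.silhouettes(name, picture): "region" (400x640 bool, what is visible of it) and "centre" ([row, column] in pixels, amid what is visible of it).
- models.spot_point(name, picture): "centre" ([row, column] in pixels: a listed point, or the origin of a listed thing).
The state is a dict: "time_s": time; "joint_pos": joint angles; "qd": joint speeds; "effort": joint torques, N m; "eef_pos": TCP position; "ee_rot": TCP orientation; "force": force on the tool from outside, world axes, zero at the start; "wrist_torque": the same for the moment, N m; "grip_width": finger opening in mm.
Only numpy, scipy, OpenCV 4.12 (cv2) and the standard library are available. Lean on these libraries where they do the work, as an engineer would, in place of code of your own. Each camera call takes 0.05 s, during which the arm holds its last target.

## Task

The square gland nut at the bottom of the pump's deep bore has worked loose: take the red T-handled socket key from its stand, set it down over the nut and tighten the nut clockwise until it stops. Then lift the key out and stand it back upright in its stand, and only after that flip the pump's bat toggle over to the green side. Leave the glassware and bottles at the back of the table where they stand.

Things in the scene. Friction and masses are not known exactly. Their poses are not given: they have to be found in the camera images.
- pump: Vacuum pump, fixed to the table: grey base plate 140 x 240 mm with a silver pump head on its +y half and a blue motor block (120 x 125 mm, top 76 mm high) with a black switch panel on its -y half. Origin under the plate's centre at table height; x points from the panel's red dot (off) to its green dot (on), y from the switch to the pump head, z up. Bore axis at y = +68 mm, toggle at y = -70 mm, both x = 0.
- bore_mouth (a point): Centre of the round mouth of the bore, in the top of the silver pump head (an upright cylinder 84 mm across, its top 110 mm above the table). The bore is 40 mm wide and 80 mm deep, its floor 30 mm above the table. Axes as the pump's.
- nut_top (a point): Centre of the top of the brass square gland nut, on the bore's axis, 63 mm below the bore's mouth (47 mm above the table). The nut is 15 x 15 mm and 15 mm high, the upper 4 mm bevelled; its flats face along this frame's x and y, which turn with the nut. z up. It turns in place and neither rises nor sinks.
- nut (a joint): Angle of the nut in rad; it grows as the nut turns clockwise seen from above. It starts loose between 0.5 and 0.9 and meets a hard stop at 1.6, where it is tight. It turns against a friction of about 0.12 N m and stays where it is left.
- key_bar (a point): Centre of the red cross bar of the loose T-handled key, the place to grip it from above: bar 78 mm long along x, 14 mm thick along y, 18 mm high; z up along the shank. The steel shank is 12 mm thick; the foot of the key is 145 mm below this point. The key weighs about 180 g.
- key_foot (a point): Centre of the key's open lower end, on its axis. Steel socket, a rounded square: outer flats 24.5 mm apart, facing x and y as the bar does, 33 mm over the corners; mouth 17.5 mm square (21.5 mm at the bevelled rim), 20 mm deep. It drops over the nut at any quarter turn, with about 0.18 rad of play either way; seated, its roof rests on the nut and the foot is 20 mm below nut_top.
- stand_floor (a point): Centre of the floor inside the key stand, 12 mm above the table: a grey upright round cup with an orange band, fixed to the table, 43 mm wide inside, its rim 70 mm above the table, on a 92 mm round base. The key stands upright in it on its socket end, the bar about 87 mm above the rim. z up.
- toggle (a joint): Pump switch in rad: 0 = leaning to the red dot (off, as it starts), 0.7 = leaning to the green dot (on). It is bistable, the centre being at 0.35: pushed past it, it falls over to the other side. It needs about 1 N at the tip.
- bat_tip (a point): Centre of the tip of the steel bat toggle, 10 mm thick and 34 mm long from its pivot, which lies 5 mm above the black panel and 83 mm above the table; the tip is about 115 mm up. It swings in the pump's x-z plane: from off to on the tip travels 23 mm along the pump's +x. Nothing stands as high within 60 mm of it.
- beaker: Empty glass beaker, 76 x 82 x 97 mm, at the back; origin at the centre of its underside. A bystander.
- flask: Small conical flask with pink liquid, 65 mm wide, 86 mm high, at the back; origin at the centre of its underside. A bystander.
- cylinder: Slender measuring cylinder, 38 x 43 x 153 mm, at the back; origin at the centre of its underside. A bystander.
- washer: White wash bottle with red spout cap, 92 mm wide, 204 mm high, at the back; origin at the centre of its underside. A bystander. Other fixed bystanders stand at the table's edges: a red binder (318 mm high) along the right edge, a pen pot (162 mm) at the front right, a tissue box (127 mm) along the left edge, a large bottle (227 mm) in the back left corner.
Mind the look-alikes: they are no part of the job. There is more than one size of the part that bears key_bar; the job needs the largest. Leave any purple or yellow look-alike of the part that bears stand_floor alone.

How it is judged:
By the outcome, as a careful person would: the job done as asked, in the order asked, and still so for the second after the job is handed in, with the robot touching nothing.
It also fails if it takes over 62 s, if anything falls off the work surface, if the arm or the gripper's body presses on something with over 40 N, if the wrist force passes 120 N, or if a joint passes its speed limit or range.

## Working session

There is one attempt and no reset: what is moved stays moved. The work goes in short steps, Python scripts to look and compute and a shell command to move; the robot and the scene stay as the last step left them, time stands still between calls to the robot, and variables do not carry over. Pictures are saved under pics/ and viewed, and the job is handed in when it is done.

```bash
mkdir -p pics; ls
cat > h.py <<'E'
import numpy as np, cv2
from scipy.spatial.transform import Rotation as R
from rig import get_state, eyes, job, models, bot
def save(p,n): cv2.imwrite('pics/'+n,p["color"][:,:,::-1])
def wtc(p,st=None):
    if 'world_to_cam' in p: return np.array(p['world_to_cam'])
    T=np.eye(4);T[:3,:3]=R.from_rotvec(st['ee_rot']).as_matrix();T[:3,3]=st['eef_pos']
    return np.linalg.inv(T@np.array(p['mount']))
def ray(p,rc,st=None):
    C=np.linalg.inv(wtc(p,st)); d=np.array([(rc[1]-p['cx'])/p['fx'],(rc[0]-p['cy'])/p['fy'],1])
    d=C[:3,:3]@d; return C[:3,3],d/np.linalg.norm(d)
def atz(p,rc,z,st=None):
    o,d=ray(p,rc,st); return o+d*(z-o[2])/d[2]
def tri(a,b):
    A=np.zeros((3,3));B=np.zeros(3)
    for o,d in (a,b):
        M=np.eye(3)-np.outer(d,d);A+=M;B+=M@o
    return np.linalg.solve(A,B)
def proj(p,X,st=None):
    W=wtc(p,st);c=W[:3,:3]@np.array(X)+W[:3,3]
    return np.array([p['fy']*c[1]/c[2]+p['cy'],p['fx']*c[0]/c[2]+p['cx']])
E
python3 - <<'E'
from h import *
st=get_state();print({k:np.round(v,3) for k,v in st.items()})
ps={n:eyes.camera(n) for n in("scene","side","wrist")}
for n,p in ps.items(): save(p,n+'0.png')
for n,p in ps.items():
  C=np.linalg.inv(wtc(p,st));print(n,C[:3,3].round(),C[:3,2].round(2))
  for t in("key_bar","key_foot","stand_floor","bore_mouth","nut_top","bat_tip","pump"):
    print(n,t,[(round(r['p'],2),np.round(r['centre'],1).tolist()) for r in models.spot_point(t,p)][:4])
E
```

```text
pics
{'time_s': np.float64(0.0), 'joint_pos': array([-1.415,  0.053,  1.402, -0.   ,  1.689, -0.07 ]), 'qd': array([0.003, 0.001, 0.001, 0.001, 0.001, 0.   ]), 'effort': array([ 0.0000e+00, -3.8167e+01, -3.6019e+01, -0.0000e+00,  6.0000e-03,
       -0.0000e+00]), 'eef_pos': array([ 117.518, -511.374,  230.462]), 'ee_rot': array([-2.457e+00,  1.956e+00,  2.000e-03]), 'force': array([ 0.209,  0.047, -0.339]), 'wrist_torque': array([-0.012, -0.052, -0.   ]), 'grip_width': np.float64(85.566)}
scene [-104.  527.  612.] [ 0.66 -0.55 -0.51]
scene key_bar [(0.85, [170.9, 380.3]), (0.76, [169.4, 404.8]), (0.4, [213.8, 422.0])]
scene key_foot [(0.56, [206.8, 400.5])]
scene stand_floor [(0.7, [258.7, 375.0]), (0.62, [223.0, 316.0]), (0.6, [225.1, 379.5])]
scene bore_mouth [(0.61, [257.0, 250.6])]
scene nut_top []
scene bat_tip [(0.57, [227.0, 302.8])]
scene pump [(0.84, [281.3, 275.4])]
side [352. 917. 799.] [ 0.15 -0.8  -0.58]
side key_bar [(0.83, [149.9, 344.5]), (0.72, [135.7, 337.7])]
side key_foot [(0.57, [202.2, 392.9]), (0.48, [169.9, 336.2]), (0.18, [292.0, 231.6])]
side stand_floor [(0.98, [216.5, 294.9]), (0.87, [221.2, 380.7]), (0.76, [188.9, 343.7])]
side bore_mouth []
side nut_top [(0.64, [221.5, 336.3])]
side bat_tip [(0.41, [224.9, 336.6])]
side pump [(0.85, [281.5, 325.1])]
wrist [ 196. -494.  373.] [-0.31 -0.07 -0.95]
wrist key_bar []
wrist key_foot []
wrist stand_floor []
wrist bore_mouth []
wrist nut_top []
wrist bat_tip []
wrist pump []
```

View pics/scene0.png

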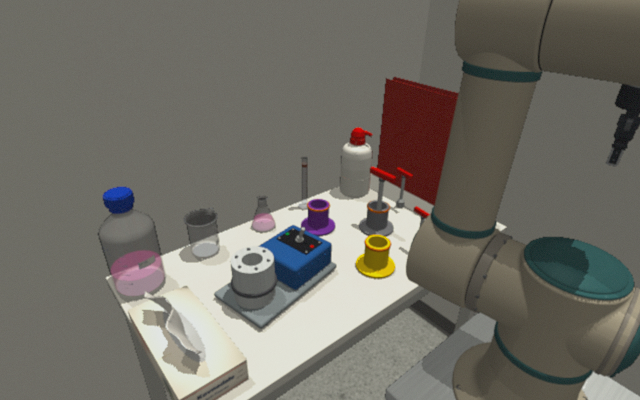

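View pics/side0.png

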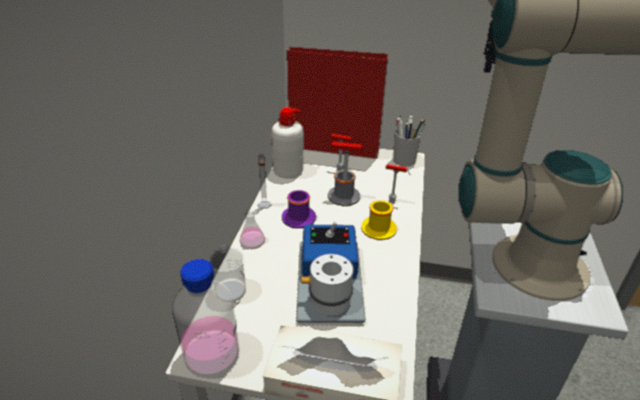

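View pics/wrist0.png

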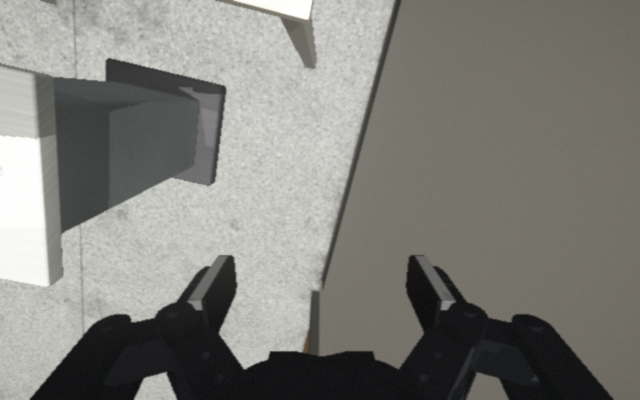

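The three red key bars are:
- in the scene view, (171,380) in the grey and orange stand, (170,404) behind it, and (214,422) at the front;
- in the side view, the same keys at about (147,346), (136,338) and (167,396).

The stands are grey/orange (scene 225,379), purple (223,316) and yellow (258,375). I'll crop to check the choice.

Run:
```python
from h import *
a=cv2.imread('pics/scene0.png')[150:280,290:450];b=cv2.imread('pics/side0.png')[110:260,270:430]
cv2.imwrite('pics/crop0.png',np.hstack([cv2.resize(a,(400,325),interpolation=2),cv2.resize(b,(400,325),interpolation=2)]))
s=eyes.camera("scene");d=eyes.camera("side")
K={"big":((171,382),(147,346)),"mid":((170.5,404),(136,340)),"front":((213,422),(168,396.5))}
for k,(u,v) in K.items(): print(k,tri(ray(s,u),ray(d,v)).round(1))
for t in("stand_floor","key_bar"):
  for n,p in(("s",s),("d",d)):
    for r in models.silhouettes(t,p)[:4]:
      ys,xs=np.nonzero(r['region']);print(t,n,round(r['p'],2),np.round(r['centre'],1),ys.min(),ys.max(),xs.min(),xs.max())
for n,p in(("s",s),("d",d)):
  for t in("stand_floor","pump","bore_mouth","nut_top","bat_tip"):
    for r in models.spot_point(t,p)[:3]:
      print(n,t,round(r['p'],2),np.round(r['centre']),atz(p,r['centre'],{"stand_floor":12,"pump":0,"bore_mouth":110,"nut_top":47,"bat_tip":115}[t]).round(1))
```

```text
big [ 491.6 -176.1  161.5]
mid [ 528.2 -313.4  110.9]
front [ 356.9 -175.   111.5]
stand_floor s 0.91 [219.9 377.9] 200 236 359 393
stand_floor s 0.76 [221.1 319.2] 200 235 303 335
stand_floor s 0.75 [258.7 374.8] 234 279 356 395
stand_floor d 0.66 [212.  295.1] 190 228 281 315
stand_floor d 0.64 [221.7 381.7] 200 239 361 396
stand_floor d 0.63 [190.4 343.8] 169 205 327 359
key_bar s 0.85 [178.8 380.3] 167 209 370 395
key_bar s 0.7 [184.  403.1] 168 208 396 412
key_bar s 0.63 [233.7 202.7] 208 259 184 219
key_bar d 0.81 [151.8 342.7] 142 178 332 361
key_bar d 0.64 [175.  392.3] 164 202 385 406
key_bar d 0.62 [139.2 340.4] 134 170 331 350
s stand_floor 0.85 [263. 376.] [378.  -56.8  12. ]
s stand_floor 0.83 [222. 317.] [594.7 -58.8  12. ]
s stand_floor 0.76 [222. 380.] [ 489.7 -190.4   12. ]
s pump 0.83 [282. 279.] [473.4 149.4   0. ]
s bore_mouth 0.66 [257. 251.] [464.  216.7 110. ]
s nut_top 0.63 [191. 353.] [ 613.8 -207.7   47. ]
s bat_tip 0.51 [228. 305.] [470.6  79.  115. ]
d stand_floor 0.65 [216. 299.] [586.8 -45.4  12. ]
d stand_floor 0.64 [190. 346.] [ 487.6 -187.4   12. ]
d stand_floor 0.64 [225. 380.] [380.3 -55.4  12. ]
d pump 0.87 [283. 328.] [473.3 156.5   0. ]
d bore_mouth 0.98 [269. 329.] [462.1 225.2 110. ]
d bat_tip 0.44 [223. 339.] [465.5  83.5 115. ]
```

View pics/crop0.png

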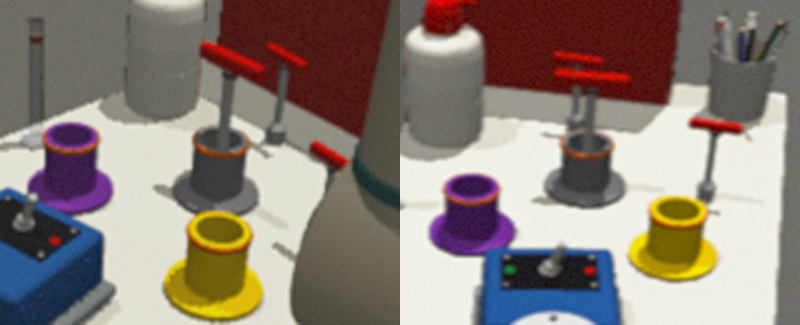

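The largest red key stands in the grey cup with the orange band, its bar at about (491,-177,160). The other two bars are smaller, and their tops are only 111 mm up. Next I'll get the bar's direction and the move sizes.

```bash
cat >> h.py <<'E'
def go(X,yaw,st=None):
    """shift in tool axes & turn about tool z to get TCP at X, tool x axis at world yaw (mod pi shown both)"""
    st=st or get_state(); M=R.from_rotvec(st['ee_rot']).as_matrix()
    cur=np.arctan2(M[1,0],M[0,0])
    t=-(yaw-cur); t=(t+np.pi)%(2*np.pi)-np.pi
    print("shift",(M.T@(np.array(X)-st['eef_pos'])).round(1),"turn",round(t,3),"alt",round(t-np.pi*np.sign(t),3),"curyaw",round(cur,3),"toolz",M[:,2].round(3),"q",np.round(st['joint_pos'],2))
E
python3 - <<'E'
from h import *
s=cv2.imread('pics/scene0.png');d=cv2.imread('pics/side0.png')
print("p")
for n,im,(r0,r1,c0,c1) in(("scene",s,(160,190,360,400)),("side",d,(138,155,325,372))):
  p=eyes.camera(n); im=p["color"].astype(int)[r0:r1,c0:c1]
  m=(im[...,0]>110)&(im[...,1]<70)&(im[...,2]<70)
  nl,L,S,_=cv2.connectedComponentsWithStats(m.astype(np.uint8));k=1+S[1:,4].argmax();print(S[k])
  y,x=np.nonzero(L==k);P=np.c_[y+r0,x+c0];c=P.mean(0);u=np.linalg.svd(P-c)[2][0];t=(P-c)@u
  e=[c+u*t.min(),c+u*t.max()]
  W=[atz(p,q,158) for q in e];print(n,np.round(e,1).tolist(),np.round(W,1).tolist(),np.linalg.norm(W[0]-W[1]).round(1),"centre",atz(p,c,158).round(1),"yaw",np.arctan2(*(W[1]-W[0])[[1,0]]).round(3))
st=get_state()
w=eyes.camera("wrist");print(np.array(w['mount']).round(3),w['fx'])
go([420,-180,280],0)
go([440,110,320],0)
E
```

```text
p
[ 10   7  26  12 106]
scene [[166.8, 370.5], [177.4, 395.2]] [[536.7, -185.1, 158.0], [458.2, -190.2, 158.0]] 78.7 centre [ 494.6 -187.9  158. ] yaw -3.077
[  6   3  31   7 142]
side [[142.8, 331.0], [145.7, 361.1]] [[532.8, -185.5, 158.0], [453.9, -187.5, 158.0]] 78.9 centre [ 492.6 -186.5  158. ] yaw -3.115
[[ 1.00000e+00 -0.00000e+00  1.00000e-03  5.67000e-01]
 [-0.00000e+00  9.49000e-01  3.16000e-01 -8.02250e+01]
 [-1.00000e-03 -3.16000e-01  9.49000e-01 -1.42701e+02]
 [ 0.00000e+00  0.00000e+00  0.00000e+00  1.00000e+00]] 297.43253014738843
shift [-255.5 -369.   -48.7] turn -1.345 alt 1.797 curyaw -1.345 toolz [-0. -0. -1.] q [-1.42  0.05  1.4  -0.    1.69 -0.07]
shift [-533.7 -453.4  -88.7] turn -1.345 alt 1.797 curyaw -1.345 toolz [-0. -0. -1.] q [-1.42  0.05  1.4  -0.    1.69 -0.07]
```

Run:
```python
from h import *
d=eyes.camera("side")
for rc in((158,378),(152,300)):print(atz(d,rc,0).round())
for rc in((56,385),(49,289)):print("top",atz(d,rc,318).round())
print("pot",atz(d,(162,406),0).round(),"washer",atz(d,(175,288),0).round())
go([400,-187,300],1.6)
go([470,-187,300],1.6)
```

```text
[ 418. -396.    0.]
[ 662. -378.    0.]
top [ 427. -415.  318.]
top [ 698. -406.  318.]
pot [ 331. -392.    0.] washer [ 667. -243.    0.]
shift [-253.2 -348.   -68.7] turn -2.945 alt 0.197 curyaw -1.345 toolz [ 0. -0. -1.] q [-1.42  0.05  1.4  -0.    1.69 -0.07]
shift [-237.5 -416.2  -68.7] turn -2.945 alt 0.197 curyaw -1.345 toolz [ 0. -0. -1.] q [-1.42  0.05  1.4  -0.    1.69 -0.07]
```

```bash
python3 -m creep '[[[0,0,-50],0,0],[[0,0,-70],0,0],[[-60,-80,-70],-0.4,0],[[-120,-160,-70],-0.7,0],[[-180,-240,-70],-1,0],[[-220,-310,-70],-1.2,0],[[-253,-348,-70],-1.4,0],[[-250,-360,-70],-1.6,0],[[-250,-370,-70],-1.75,0],[[-245,-380,-70],-1.9,0],[[-240,-400,-70],-2.05,0],[[-238,-416,-70],-2.2,0],[[-238,-416,-70],-2.35,0],[[-238,-416,-70],-2.5,0],[[-238,-416,-70],-2.65,0],[[-238,-416,-70],-2.8,0],[[-238,-416,-70],-2.945,0],[[-238,-416,-70],-2.945,0]]' 40
python3 - <<'E'
from h import *
st=get_state();p=eyes.camera("wrist");save(p,'w1.png')
print(st['eef_pos'].round(1) if hasattr(st['eef_pos'],'round') else st['eef_pos'],np.round(st['joint_pos'],2))
for t,z in (("key_bar",157),("stand_floor",12)):
  for r in models.spot_point(t,p)[:4]: print(t,round(r['p'],2),np.round(r['centre'],1),atz(p,r['centre'],z,st).round(1))
E
```

```text
time_s: 4.0
eef_pos: [469.7, -186.6, 301.3]
ee_rot: [2.71, 1.59, -0.0]
force: [-0.6, 0.2, 1.1]
grip_width: 85.5
[ 469.7 -186.6  301.3] [-0.45 -0.01  1.32 -0.    1.83 -1.51]
key_bar 0.9 [193.5 338.7] [ 485.5 -176.4  157. ]
key_bar 0.62 [ 84.3 277.2] [ 367.4 -176.2  157. ]
key_bar 0.57 [254.8 257.9] [ 504.2 -285.8  157. ]
stand_floor 0.78 [ 52.5 376.2] [382.  -56.1  12. ]
stand_floor 0.68 [167.6 333. ] [ 489.9 -179.3   12. ]
stand_floor 0.63 [186.9 433.3] [589.8 -61.2  12. ]
stand_floor 0.5 [ 34.8 547.9] [471.6 146.6  12. ]
```

View pics/w1.png

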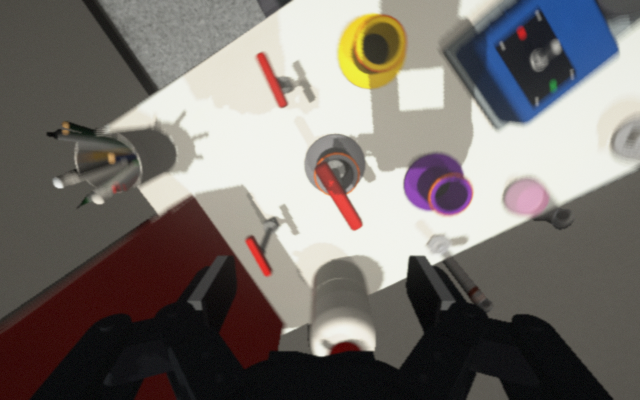

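```bash
cat >> h.py <<'E'
def redbar(p,box,st=None,z=158):
    r0,r1,c0,c1=box; im=p["color"].astype(int)[r0:r1,c0:c1]
    m=(im[...,0]>90)&(im[...,1]<0.5*im[...,0])&(im[...,2]<0.5*im[...,0])
    nl,L,S,_=cv2.connectedComponentsWithStats(m.astype(np.uint8));k=1+S[1:,4].argmax()
    y,x=np.nonzero(L==k);P=np.c_[y+r0,x+c0].astype(float);(cc,rr),wh,_=cv2.minAreaRect(P[:,::-1].astype(np.float32))
    c=np.array([rr,cc]);u=np.linalg.svd(P-P.mean(0))[2][0];t=(P-c)@u
    W=[atz(p,c+u*t.min(),z,st),atz(p,c+u*t.max(),z,st)]
    v=W[1]-W[0];yaw=np.arctan(v[1]/v[0])
    print("px",c.round(1),wh,"n",S[k][4],"world",atz(p,c,z,st).round(1),"len",np.linalg.norm(v).round(1),"yaw",yaw.round(3))
    return c
E
python3 - <<'E'
from h import *
st=get_state();w=eyes.camera("wrist");s=eyes.camera("scene");d=eyes.camera("side")
save(s,'s1.png')
a=redbar(w,(150,240,300,370),st,166)
b=redbar(s,(155,190,360,400),None,158);c=redbar(d,(138,156,325,368),None,158)
print(tri(ray(w,a,st),ray(s,b)),tri(ray(w,a,st),ray(d,c)),tri(ray(s,b),ray(d,c)))
E
```

```text
px [197.3 338.6] (72.07984924316406, 12.825973510742188) n 842 world [ 486.2 -177.6  166. ] len 74.2 yaw 0.019
px [173.7 382.4] (27.280029296875, 8.049844741821289) n 198 world [ 491.3 -180.4  158. ] len 82.4 yaw -0.004
px [145.5 346.3] (31.141695022583008, 7.730207443237305) n 219 world [ 491.7 -180.3  158. ] len 81.0 yaw 0.001
[ 488.62092235 -177.99842876  159.60485194] [ 490.07495176 -178.52984751  158.54236026] [ 491.80396067 -180.99445544  157.6054804 ]
```

Run:
```python
import cv2,numpy as np
a=cv2.imread('pics/side0.png')[125:215,300:400];b=cv2.imread('pics/w1.png')[120:250,270:400]
cv2.imwrite('pics/c2.png',np.hstack([cv2.resize(a,(400,360),interpolation=0),cv2.resize(b,(360,360),interpolation=0)]))
```

```text
(no output)
```

View pics/c2.png

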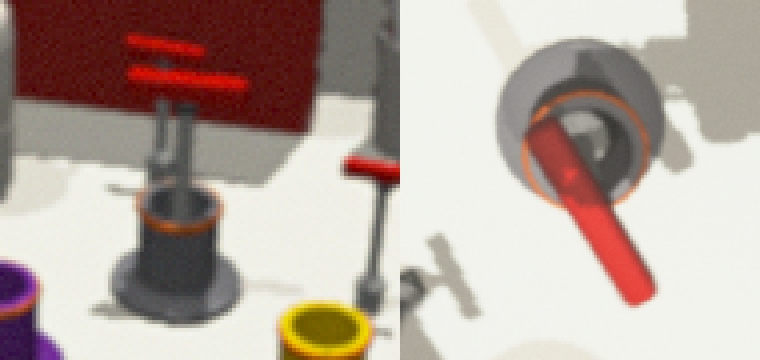

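Run:
```python
from h import *
go([489,-179,240],1.58)
```

```text
shift [16.2 13.  61.3] turn -0.528 alt 2.614 curyaw 1.052 toolz [ 0. -0. -1.] q [-0.45 -0.01  1.32 -0.    1.83 -1.5 ]
```

```bash
python3 -m creep '[[[8,6,30],-0.15,0],[[16,13,61],-0.3,0],[[16,13,61],-0.45,0],[[16,13,61],-0.528,0],[[16,13,61],-0.528,0],[[16,13,61],-0.528,0]]' 40
python3 - <<'E'
from h import *
st=get_state();p=eyes.camera("wrist");save(p,'w2.png')
redbar(p,(60,300,230,410),st,166)
go([489,-179,139],1.58)
E
```

```text
time_s: 4.9
eef_pos: [489.0, -179.1, 240.5]
ee_rot: [2.211, 2.231, 0.0]
force: [-0.2, 1.1, -0.2]
grip_width: 85.6
px [205.  323.5] (92.0, 17.0) n 1426 world [ 484.6 -178.2  166. ] len 75.9 yaw 0.021
shift [  0.2  -0.  101.6] turn 0.0 alt -3.142 curyaw 1.58 toolz [ 0. -0. -1.] q [-0.42  0.04  1.4  -0.    1.71 -2.  ]
```

View pics/w2.png

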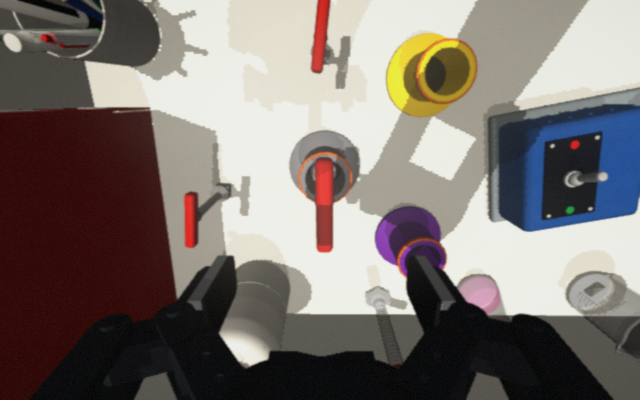

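The key is directly below, its bar upright in the image at about (205,323) with the orange-banded cup under it. It's clear of the washer and the purple cup. I'll descend and grip.

```bash
python3 -m creep '[[[0,-1,35],0,0],[[0,-1,70],0,0],[[0,-1,90],0,0],[[0,-1,101],0,0],[[0,-1,101],0,0],[[0,-1,101],0,255],[[0,-1,101],0,255],[[0,-1,101],0,255],[[0,-1,101],0,255],[[0,-1,101],0,255],[[0,-1,101],0,255],[[0,-1,101],0,255],[[0,-1,101],0,255]]' 80
python3 - <<'E'
from h import *
st=get_state();p=eyes.camera("side");save(p,'d3.png');p=eyes.camera("wrist");save(p,'w3.png')
a=cv2.imread('pics/d3.png')[100:250,270:420];b=cv2.imread('pics/w3.png')
cv2.imwrite('pics/c3.png',np.hstack([cv2.resize(a,(300,300)),cv2.resize(b,(480,300))]))
print(st['wrist_torque'],st['force'])
E
```

```text
time_s: 6.25
eef_pos: [488.2, -179.2, 139.8]
ee_rot: [2.207, 2.234, 0.001]
force: [-0.1, 0.6, 4.3]
grip_width: 12.9
[ 0.14843807  0.00341514 -0.00413787] [-0.10052859  0.64412153  4.25709903]
```

View pics/c3.png

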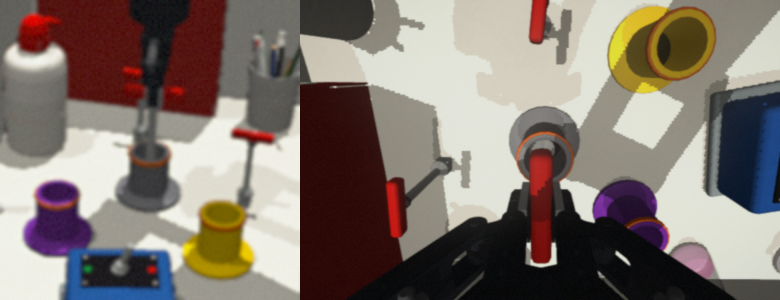

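```bash
python3 -m creep '[[[0,0,-15],0,255],[[0,0,-40],0,255],[[0,0,-70],0,255],[[0,0,-105],0,255],[[0,0,-140],0,255],[[0,0,-160],0,255],[[0,0,-160],0,255],[[0,0,-160],0,255]]' 80
python3 - <<'E'
from h import *
st=get_state();p=eyes.camera("wrist");save(p,'w4.png');s=eyes.camera("scene");save(s,'s4.png');d=eyes.camera("side");save(d,'d4.png')
for n,p in(("s",s),("d",d),("w",p)):
  for t,z in (("key_foot",158),("stand_floor",12)):
    for r in models.spot_point(t,p)[:4]: print(n,t,round(r['p'],2),np.round(r['centre'],1),atz(p,r['centre'],z,st).round(1))
a=cv2.imread('pics/d4.png')[60:240,250:430];b=cv2.imread('pics/w4.png')
cv2.imwrite('pics/c4.png',np.hstack([cv2.resize(a,(300,300)),cv2.resize(b,(480,300))]))
E
```

```text
time_s: 7.15
eef_pos: [487.7, -179.1, 298.5]
ee_rot: [-2.207, -2.234, 0.001]
force: [0.1, -0.2, -2.6]
grip_width: 12.4
s key_foot 0.9 [168.3 382.6] [ 511.9 -203.4  158. ]
s key_foot 0.78 [251.1 413.9] [240.7   6.8 158. ]
s key_foot 0.76 [201.  395.6] [ 381.8 -104.4  158. ]
s stand_floor 0.8 [259.4 377. ] [384.9 -67.7  12. ]
s stand_floor 0.62 [219.9 319.6] [597. -70.  12.]
s stand_floor 0.58 [225.  379.3] [ 481.1 -178.1   12. ]
d key_foot 0.82 [142.9 346.6] [ 492.9 -193.7  158. ]
d key_foot 0.61 [201.8 394. ] [352.3  38.4 158. ]
d key_foot 0.57 [239.7 252.7] [615.6 223.9 158. ]
d key_foot 0.45 [169.3 337.3] [495.5 -63.4 158. ]
d stand_floor 0.76 [190. 347.] [ 484.2 -188.6   12. ]
d stand_floor 0.65 [222.4 379.2] [382.6 -65.5  12. ]
w key_foot 0.8 [177.2 234.2] [ 478.8 -265.2  158. ]
w key_foot 0.68 [ 63.  323.2] [ 375.3 -179.5  158. ]
w key_foot 0.64 [192.1 319.3] [ 493.  -181.7  158. ]
w stand_floor 0.96 [ 80.7 411.1] [379.7 -60.4  12. ]
w stand_floor 0.84 [224.1 395.4] [588.6 -62.6  12. ]
w stand_floor 0.76 [160.7 322.9] [ 489.8 -177.4   12. ]
```

View pics/c4.png

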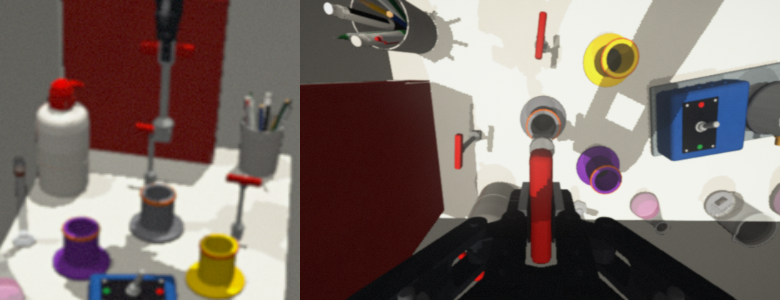

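Run:
```python
from h import *
b=cv2.imread('pics/w4.png')
cv2.imwrite('pics/c5.png',cv2.resize(b[130:200,280:370],(720,560),interpolation=0))
st=get_state();p=eyes.camera("wrist")
hsv=cv2.cvtColor(p['color'],cv2.COLOR_RGB2HSV)
m=((hsv[...,0]>5)&(hsv[...,0]<22)&(hsv[...,1]>110)&(hsv[...,2]>60)).astype(np.uint8)
m[:130]=0;m[200:]=0;m[:,:290]=0;m[:,360:]=0
y,x=np.nonzero(m);print(len(y),y.min(),y.max(),x.min(),x.max())
e=cv2.fitEllipse(np.c_[x,y].astype(np.float32));print(e, atz(p,(e[0][1],e[0][0]),70,st).round(1))
s=eyes.camera("scene");d=eyes.camera("side")
print("foot",tri(ray(s,(168.3,382.6)),ray(d,(142.9,346.6))).round(1))
for n,q,(r0,r1,c0,c1) in(("s",s,(195,240,360,400)),("d",d,(165,200,325,365))):
  h2=cv2.cvtColor(q['color'],cv2.COLOR_RGB2HSV);m=((h2[...,0]>4)&(h2[...,0]<22)&(h2[...,1]>90)&(h2[...,2]>60));k=np.zeros_like(m);k[r0:r1,c0:c1]=1;y,x=np.nonzero(m&k)
  e=cv2.fitEllipse(np.c_[x,y].astype(np.float32));print(n,len(y),e,atz(q,(e[0][1],e[0][0]),70).round(1))
```

```text
217 145 183 301 347
((324.0840759277344, 167.46945190429688), (43.95081329345703, 44.88010787963867), 83.80232238769531) [ 487.5 -176.3   70. ]
foot [ 490.8 -177.1  170.9]
s 75 ((376.9335021972656, 223.09190368652344), (22.759397506713867, 23.755971908569336), 94.03692626953125) [ 433.7 -111.5   70. ]
d 63 ((344.3972473144531, 177.5200958251953), (10.248261451721191, 18.532621383666992), 93.67535400390625) [ 489.9 -162.5   70. ]
```

View pics/c5.png

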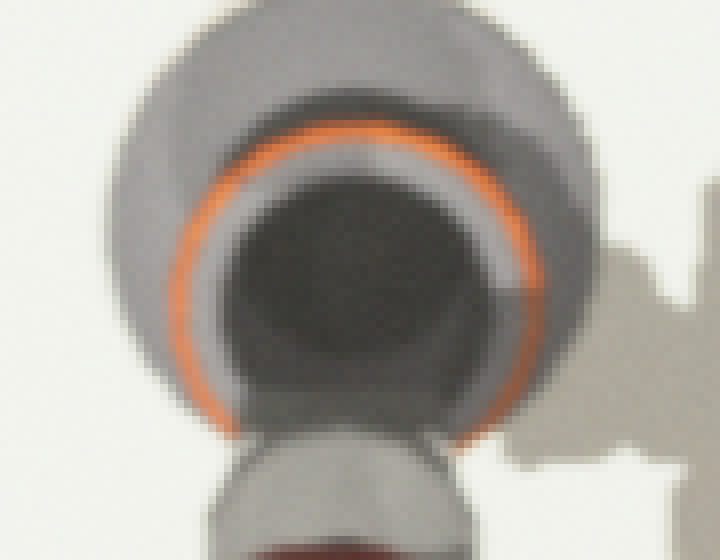

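The key is held upright, its foot at about (491,-177,171). The orange rim ellipse, centred at pixel (167,324), puts the stand axis at about (488,-177). Next I'll go above the bore to look straight down it.

```bash
python3 -m creep '[[[20,5,0],0,255],[[50,10,0],0,255],[[90,15,0],0,255],[[130,20,0],0,255],[[170,25,0],0,255],[[210,30,0],0,255],[[250,35,0],0,255],[[290,40,0],0,255],[[330,45,0],0,255],[[365,50,0],0,255],[[385,52,0],0,255],[[394,54,0],0,255],[[394,54,0],0,255],[[394,54,0],0,255],[[394,54,0],0,255]]' 80
python3 - <<'E'
from h import *
st=get_state();p=eyes.camera("wrist");save(p,'w6.png')
for t,z in (("bore_mouth",110),("nut_top",47),("bat_tip",115),("pump",0),("key_foot",171)):
  for r in models.spot_point(t,p)[:4]: print(t,round(r['p'],2),np.round(r['centre'],1),atz(p,r['centre'],z,st).round(1))
print(np.round(st['joint_pos'],2))
E
```

```text
time_s: 9.25
eef_pos: [537.3, 214.4, 299.5]
ee_rot: [2.209, 2.233, 0.0]
force: [-0.3, 0.3, -1.7]
grip_width: 13.0
bore_mouth 0.92 [101.3 327. ] [457.  218.7 110. ]
bore_mouth 0.73 [114.7 195.4] [472.2  77.3 110. ]
nut_top 0.89 [ 99.5 327.9] [455.1 220.9  47. ]
bat_tip 0.66 [113.8 198.9] [471.   83.1 115. ]
pump 0.68 [108.7 280.5] [468.1 154.6   0. ]
key_foot 0.61 [190.4 322.7] [537.4 214.9 171. ]
key_foot 0.57 [19.1 19.1] [396.8 -30.2 171. ]
key_foot 0.16 [242.7 223. ] [593.7 114.8 171. ]
[ 0.32  0.2   1.1  -0.    1.84 -1.27]
```

View pics/w6.png

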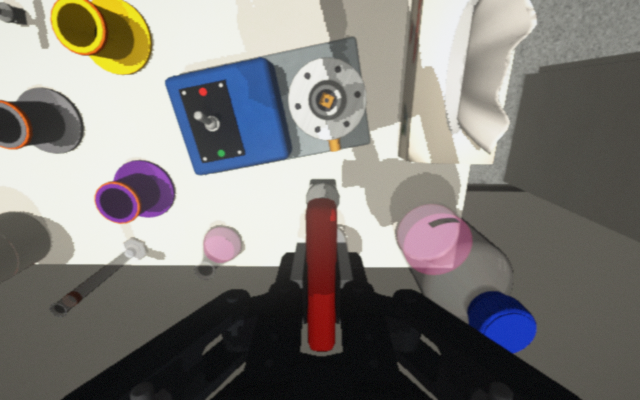

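Run:
```python
import cv2
b=cv2.imread('pics/w6.png')
cv2.imwrite('pics/c6.png',cv2.resize(b[70:130,290:366],(760,600),interpolation=0))
```

```text
(no output)
```

View pics/c6.png

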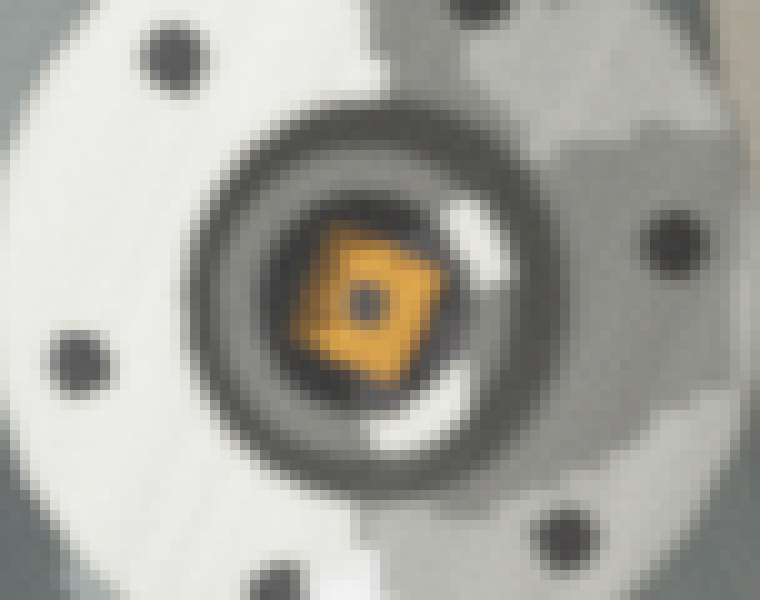

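Run:
```python
from h import *
st=get_state();p=eyes.camera("wrist");s=eyes.camera("scene");d=eyes.camera("side")
save(s,'s7.png');save(d,'d7.png')
print("bore",atz(p,(99.8,327.5),110,st).round(1),"nut",atz(p,(100.3,326.8),47,st).round(1))
b=p['color'][:,:,::-1]
A=cv2.resize(b[165:225,290:355],(390,360),interpolation=0)
print(st['eef_pos'])
f=[r for r in models.spot_point("key_foot",s)[:3]];g=models.spot_point("key_foot",d)[:3]
print([(r['p'],r['centre']) for r in f],[(r['p'],r['centre']) for r in g])
X=np.array(st['eef_pos'])
u=proj(s,X+[0,0,-127]);v=proj(d,X+[0,0,-127]);print(u,v)
u=u.astype(int);v=v.astype(int)
B=cv2.resize(s['color'][u[0]-60:u[0]+30,u[1]-35:u[1]+30,::-1],(260,360),interpolation=0)
C=cv2.resize(d['color'][v[0]-60:v[0]+30,v[1]-20:v[1]+15,::-1],(140,360),interpolation=0)
cv2.imwrite('pics/c7.png',np.hstack([A,B,C]))
```

```text
bore [455.3 220.  110. ] nut [455.9 220.3  47. ]
[537.13901639 215.16330823 299.36472145]
[(0.61, [250.0, 416.9]), (0.6, [212.8, 229.1]), (0.57, [204.0, 398.0])] [(0.67, [237.8, 290.8]), (0.56, [169.6, 339.5]), (0.49, [205.6, 394.3])]
[213.53793017 230.25924125] [236.85187632 292.42800697]
```

View pics/c7.png

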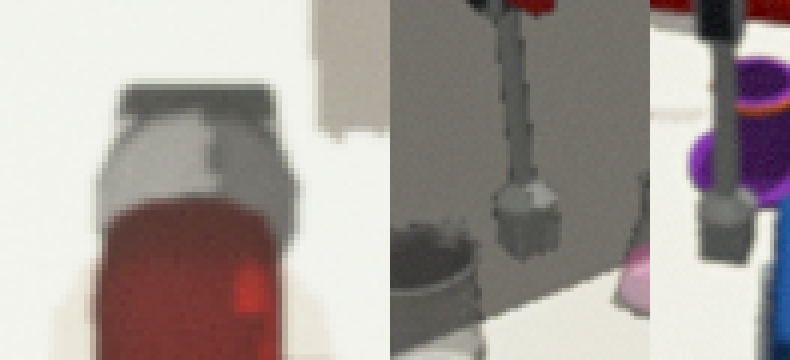

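Run:
```python
from h import *
st=get_state();p=eyes.camera("wrist");s=eyes.camera("scene");d=eyes.camera("side")
X=np.array(st['eef_pos'])
print(X, "foot wrist",(atz(p,(179.2,323.1),171.5,st)+[12.25,0,0]).round(1),"foot sd",tri(ray(s,(212.8,229.1)),ray(d,(237.8,290.8))).round(1))
for r in models.spot_point("key_foot",p)[:3]: print(r['p'],r['centre'])
sb=[r['centre'] for r in models.spot_point("bore_mouth",s)[:2]];db=[r['centre'] for r in models.spot_point("bore_mouth",d)[:2]]
print(sb,db,[atz(s,x,110).round(1) for x in sb],[atz(d,x,110).round(1) for x in db])
S=cv2.resize(s['color'][235:310,210:290,::-1],(400,375),interpolation=0)
D=cv2.resize(d['color'][245:320,295:370,::-1],(375,375),interpolation=0)
cv2.imwrite('pics/c8.png',np.hstack([S,D]))
```

```text
[537.09753747 215.53573936 299.25173831] foot wrist [538.2 216.3 171.5] foot sd [540.1 216.6 172. ]
0.97 [190.0, 322.8]
0.86 [17.7, 17.7]
[[260.5, 251.0]] [[266.7, 329.1]] [array([453.7, 223.2, 110. ])] [array([462.7, 217.6, 110. ])]
```

View pics/c8.png

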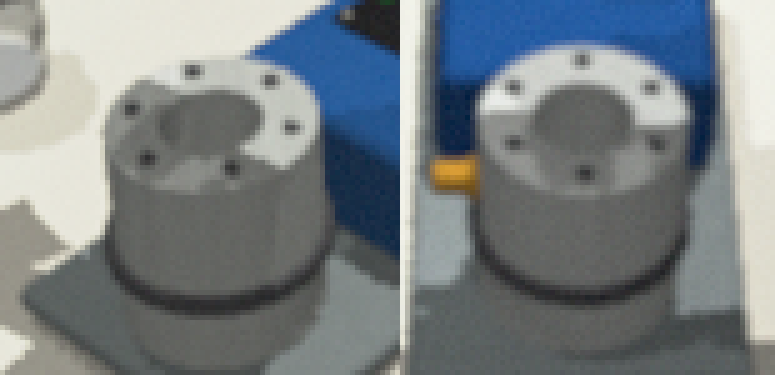

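Run:
```python
from h import *
s=eyes.camera("scene");d=eyes.camera("side")
print(atz(s,(259.8,252.4),110),atz(d,(268.4,331.4),110),tri(ray(s,(259.8,252.4)),ray(d,(268.4,331.4))))
```

```text
[453.9168916  219.99263067 110.        ] [457.36405461 221.3241986  110.        ] [457.89182254 217.78871546 106.45674789]
```

```bash
python3 -m creep '[[[1,-20,0],0.1,255],[[2,-45,0],0.2,255],[[4,-70,0],0.3,255],[[5,-83,0],0.4,255],[[5.4,-83.4,10],0.45,255],[[5.4,-83.4,30],0.45,255],[[5.4,-83.4,50],0.45,255],[[5.4,-83.4,50],0.45,255],[[5.4,-83.4,50],0.45,255]]' 80
python3 - <<'E'
from h import *
st=get_state();s=eyes.camera("scene");d=eyes.camera("side");w=eyes.camera("wrist");save(w,'w9.png')
print(st['eef_pos'])
for n,p in(("s",s),("d",d)): print(n,[(r['p'],np.round(r['centre'],1)) for r in models.spot_point("key_foot",p)[:2]],[(r['p'],np.round(r['centre'],1)) for r in models.spot_point("bore_mouth",p)[:2]])
S=cv2.resize(s['color'][200:300,210:290,::-1],(320,400),interpolation=0)
D=cv2.resize(d['color'][210:310,295:370,::-1],(300,400),interpolation=0)
cv2.imwrite('pics/c9.png',np.hstack([S,D]))
E
```

```text
time_s: 11.1
eef_pos: [453.6, 219.9, 249.8]
ee_rot: [2.651, 1.686, -0.0]
force: [0.4, -0.6, -1.6]
grip_width: 12.6
[453.64269496 219.91013852 249.76327958]
s [(0.85, array([253.6, 418.4])), (0.71, array([202.9, 400. ]))] [(0.56, array([260.2, 252. ]))]
d [(0.81, array([264.6, 334.3])), (0.68, array([198.8, 394.8]))] [(0.98, array([269.7, 330.6]))]
```

View pics/c9.png

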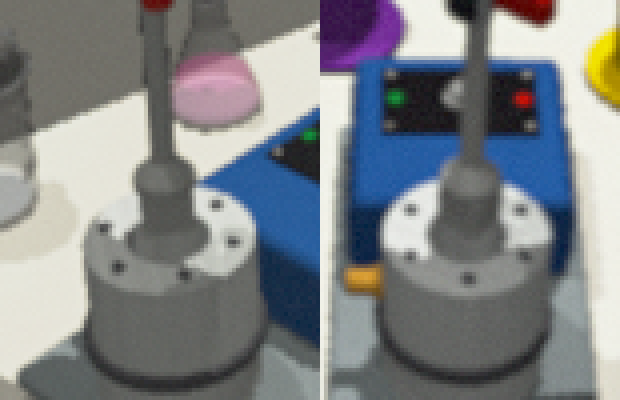

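View pics/w9.png

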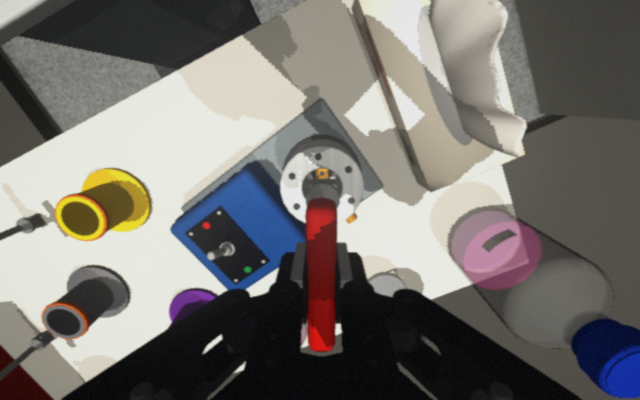

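Run:
```python
import cv2
b=cv2.imread('pics/w9.png')
cv2.imwrite('pics/c10.png',cv2.resize(b[130:215,275:370],(760,680)[0:2] and (670,600),interpolation=0))
```

```text
(no output)
```

View pics/c10.png

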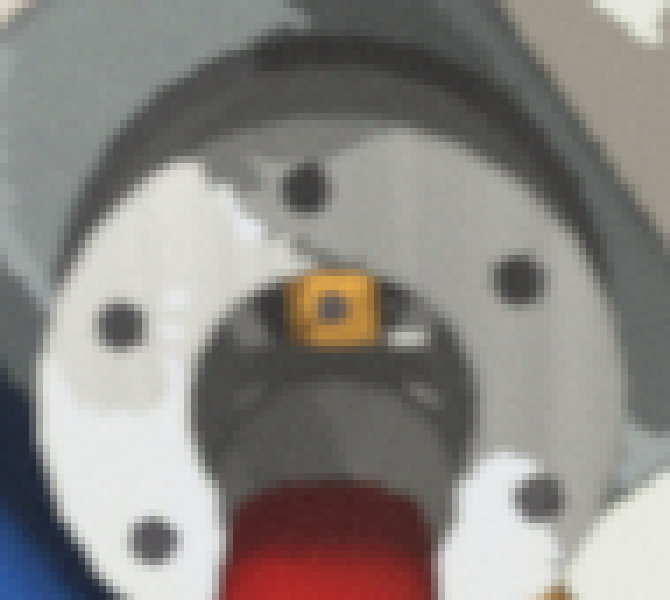

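The nut shows square-on to the key at crop (333,308), and both bore and socket are centred near crop column 335. I'll lower the key in stages and check the force each time.

```bash
python3 -m creep '[[[0,0,12],0,255],[[0,0,25],0,255],[[0,0,38],0,255],[[0,0,50],0,255],[[0,0,60],0,255],[[0,0,68],0,255],[[0,0,68],0,255]]' 80
python3 -m creep '[[[0,0,3],0,255],[[0,0,6],0,255],[[0,0,9],0,255],[[0,0,12],0,255],[[0,0,12],0,255]]' 80
```

```text
time_s: 12.15
eef_pos: [453.1, 219.7, 179.8]
ee_rot: [-2.65, -1.686, 0.004]
force: [0.7, -0.2, -1.3]
grip_width: 12.7
time_s: 12.65
eef_pos: [453.5, 219.8, 168.8]
ee_rot: [-2.651, -1.686, 0.001]
force: [-0.0, 0.1, -1.8]
grip_width: 12.5
```

```bash
python3 -m creep '[[[0,0,3],0,255],[[0,0,6],0,255],[[0,0,9],0,255],[[0,0,12],0,255],[[0,0,13],0,255],[[0,0,13],0,255]]' 80
python3 -c "
from h import *
s=get_state();print(np.round(s['force'],1),np.round(s['wrist_torque'],3),np.round(s['eef_pos'],1),np.round(s['joint_pos'],3))"
```

```text
time_s: 13.25
eef_pos: [454.3, 220.1, 157.8]
ee_rot: [2.65, 1.686, 0.004]
force: [-0.4, -0.7, 6.3]
grip_width: 12.7
[-0.4 -0.7  6.3] [-0.202  0.192 -0.033] [454.3 220.1 157.8] [ 0.378  0.028  1.573 -0.     1.538 -0.755]
```

```bash
python3 -m creep '[[[0,0,-1],0.08,255],[[0,0,-1],0.17,255],[[0,0,-1],0.26,255],[[0,0,-1],0.35,255],[[0,0,-1],0.44,255],[[0,0,-1],0.53,255],[[0,0,-1],0.62,255],[[0,0,-1],0.7,255],[[0,0,-1],0.7,255]]' 80
python3 -c "
from h import *
s=get_state();print(np.round(s['force'],1),np.round(s['wrist_torque'],3),np.round(s['eef_pos'],1),np.round(s['joint_pos'],3));p=eyes.camera('wrist');save(p,'w11.png')"
```

```text
time_s: 14.15
eef_pos: [454.2, 220.1, 157.9]
ee_rot: [-3.068, -0.674, -0.003]
force: [1.6, 1.0, 2.3]
grip_width: 12.7
[1.6 1.  2.3] [ 0.093 -0.4    0.043] [454.2 220.1 157.9] [ 0.378  0.028  1.572 -0.     1.539 -0.054]
```

View pics/w11.png

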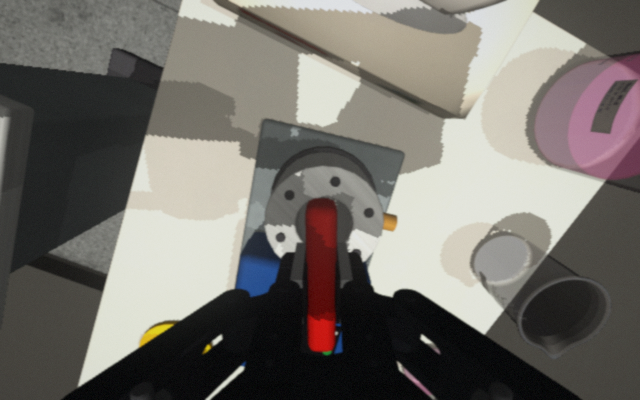

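```bash
f(){ python3 -c "
from h import *
s=get_state();M=R.from_rotvec(s['ee_rot']).as_matrix();print(np.round(s['force'],1),np.round(s['wrist_torque'],3),'yaw',np.arctan2(M[1,0],M[0,0]).round(3),'q6',s['joint_pos'][5].round(3),s['grip_width'])";}
python3 -m creep '[[[0,0,0],0.05,255],[[0,0,0],0.1,255],[[0,0,0],0.15,255],[[0,0,0],0.15,255]]' >/dev/null; f
python3 -m creep '[[[0,0,0],0.05,255],[[0,0,0],0.1,255],[[0,0,0],0.15,255],[[0,0,0],0.15,255]]' >/dev/null; f
```

```text
[1.4 1.2 2.9] [ 0.226 -0.521  0.067] yaw 0.285 q6 0.094 12.615179423411147
[2.4 1.  4.1] [ 0.278 -0.692  0.095] yaw 0.135 q6 0.243 12.267099922976273
```

```bash
f(){ python3 -c "
from h import *
s=get_state();M=R.from_rotvec(s['ee_rot']).as_matrix();print(np.round(s['force'],1),np.round(s['wrist_torque'],3),'yaw',np.arctan2(M[1,0],M[0,0]).round(3),'q6',s['joint_pos'][5].round(3),s['grip_width'])";}
python3 -m creep '[[[0,0,0],0.05,255],[[0,0,0],0.1,255],[[0,0,0],0.1,255]]' >/dev/null; f
python3 -m creep '[[[0,0,0],0.05,255],[[0,0,0],0.1,255],[[0,0,0],0.1,255]]' >/dev/null; f
python3 -c "
from h import *
s=eyes.camera('scene');d=eyes.camera('side')
S=cv2.resize(s['color'][170:290,210:290,::-1],(320,480),interpolation=0)
D=cv2.resize(d['color'][190:310,295:375,::-1],(320,480),interpolation=0)
cv2.imwrite('pics/c12.png',np.hstack([S,D]))"
```

```text
[2.8 1.6 3.6] [ 0.39  -0.716  0.051] yaw 0.035 q6 0.343 12.667582988632393
[2.2 1.2 5.1] [ 0.38  -0.827  0.108] yaw -0.064 q6 0.443 13.082038452071096
```

View pics/c12.png

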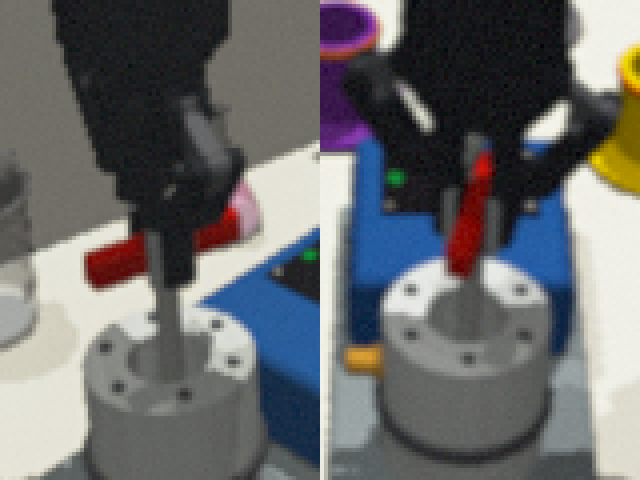

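```bash
f(){ python3 -c "
from h import *
s=get_state();M=R.from_rotvec(s['ee_rot']).as_matrix();print(np.round(s['force'],1),np.round(s['wrist_torque'],3),'yaw',np.arctan2(M[1,0],M[0,0]).round(3),'q6',s['joint_pos'][5].round(3),s['grip_width'])";}
python3 -m creep '[[[0,0,0],0.05,255],[[0,0,0],0.05,255],[[0,0,0],0.05,255]]' >/dev/null; f
python3 -m creep '[[[0,0,0],0.05,255],[[0,0,0],0.05,255],[[0,0,0],0.05,255]]' >/dev/null; f
python3 -c "
from h import *
p=eyes.camera('wrist');save(p,'w13.png')"
```

```text
[4.1 1.1 6.1] [ 0.403 -0.775  0.217] yaw -0.114 q6 0.492 13.03836863390359
[3.2 1.7 5.6] [ 0.431 -0.774  0.294] yaw -0.164 q6 0.542 12.707861158780249
```

View pics/w13.png

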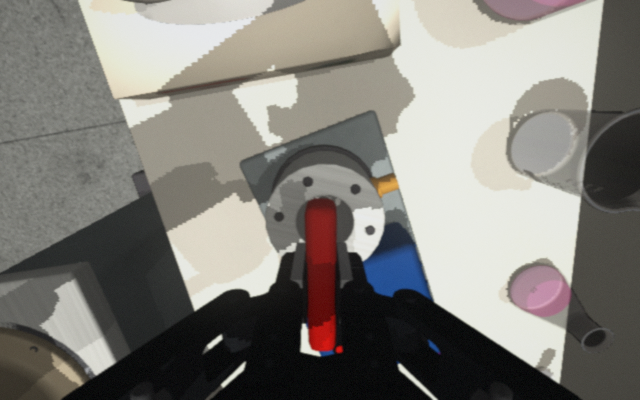

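```bash
f(){ python3 -c "
from h import *
s=get_state();M=R.from_rotvec(s['ee_rot']).as_matrix();print(np.round(s['force'],1),np.round(s['wrist_torque'],3),'yaw',np.arctan2(M[1,0],M[0,0]).round(3),'q6',s['joint_pos'][5].round(3),s['grip_width'])";}
python3 -m creep '[[[0,0,0],0.05,255],[[0,0,0],0.05,255],[[0,0,0],0.05,255]]' >/dev/null; f
python3 -m creep '[[[0,0,0],0.05,255],[[0,0,0],0.05,255],[[0,0,0],0.05,255]]' >/dev/null; f
```

```text
[3.1 2.4 6.4] [ 0.428 -0.818  0.442] yaw -0.214 q6 0.592 12.769225024855901
[2.9 2.2 4. ] [ 0.464 -0.855  0.519] yaw -0.263 q6 0.642 12.41998282491261
```

The torque climbs steadily to 0.52 N m, well above the 0.12 N m friction, so the nut is on its stop. I'll back off within the play and lift straight out.

```bash
python3 -m creep '[[[0,0,0],-0.1,255],[[0,0,0],-0.2,255],[[0,0,0],-0.32,255],[[0,0,0],-0.32,255]]'; python3 -c "
from h import *
s=get_state();print(np.round(s['force'],1),np.round(s['wrist_torque'],3))"
python3 -m creep '[[[0,0,-5],0,255],[[0,0,-12],0,255],[[0,0,-20],0,255],[[0,0,-20],0,255]]'
```

```text
time_s: 17.35
eef_pos: [453.8, 220.0, 157.8]
ee_rot: [-3.14, -0.093, -0.001]
force: [1.7, 2.2, 6.4]
grip_width: 12.7
[1.7 2.2 6.4] [ 0.339 -0.588 -0.002]
time_s: 17.75
eef_pos: [453.6, 219.9, 178.4]
ee_rot: [-3.14, -0.084, -0.0]
force: [-0.1, -0.6, -1.8]
grip_width: 12.8
```

```bash
python3 -m creep '[[[0,0,-30],0,255],[[0,0,-65],0,255],[[0,0,-100],0,255],[[0,0,-125],0,255],[[0,20,-125],0,255],[[0,50,-125],0,255],[[0,75,-125],0,255],[[0,80,-125],0,255],[[0,80,-125],0,255],[[0,80,-125],0,255]]'
python3 - <<'E'
from h import *
st=get_state();p=eyes.camera("wrist");save(p,'w14.png')
for t,z in (("bore_mouth",110),("nut_top",47),("pump",0),("key_foot",175)):
  for r in models.spot_point(t,p)[:2]: print(t,round(r['p'],2),np.round(r['centre'],1),atz(p,r['centre'],z,st).round(1))
c=proj(p,[455.5,220,80],st).astype(int);print(c)
A=cv2.resize(p['color'][c[0]-30:c[0]+30,c[1]-30:c[1]+30,::-1],(400,400),interpolation=0)
B=cv2.resize(p['color'][:,:,::-1],(400,250)); B=np.vstack([B,np.zeros((150,400,3),np.uint8)])
cv2.imwrite('pics/c14.png',np.hstack([A,B]))
E
```

```text
time_s: 18.75
eef_pos: [457.7, 140.6, 302.1]
ee_rot: [-3.14, -0.084, 0.001]
force: [0.7, -0.2, -0.7]
grip_width: 12.7
nut_top 0.89 [101.2 326.2] [459. 219.  47.]
pump 0.92 [148.5 331.1] [471.  152.2   0. ]
key_foot 0.9 [190.6 320.8] [456.6 138.9 175. ]
[100 323]
```

View pics/c14.png

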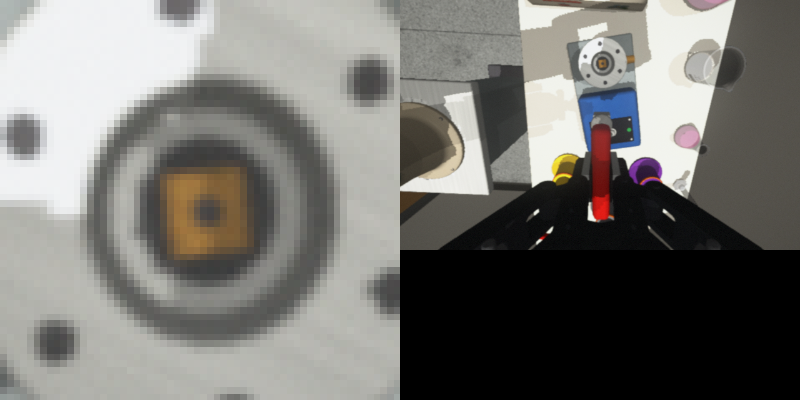

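Run:
```python
from h import *
st=get_state();p=eyes.camera("wrist")
b=cv2.imread('pics/w14.png');cv2.imwrite('pics/c15.png',cv2.resize(b[50:250,260:420],(640,800))[:600] if 0 else cv2.resize(b[50:250,260:420],(480,600)))
im=cv2.cvtColor(cv2.imread('pics/w14.png'),cv2.COLOR_BGR2HSV)
g=(im[...,0]>50)&(im[...,0]<80)&(im[...,1]>120)&(im[...,2]>70);g[:150]=0;g[260:]=0
y,x=np.nonzero(g);print("green",y.mean(),x.mean(),len(y),atz(p,(y.mean(),x.mean()),78,st).round(1))
# w6 dots
st6=dict(eef_pos=np.array([537.3,214.9,299.4]),ee_rot=np.array([2.209,2.233,0]))
im=cv2.cvtColor(cv2.imread('pics/w6.png'),cv2.COLOR_BGR2HSV)
G=[]
for lo,hi in((50,80),(0,8)):
  g=(im[...,0]>=lo)&(im[...,0]<=hi)&(im[...,1]>150)&(im[...,2]>70);k=np.zeros_like(g);k[75:170,180:250]=1;y,x=np.nonzero(g&k)
  G.append(atz(p,(y.mean(),x.mean()),78,st6));print(len(y),y.mean(),x.mean(),G[-1].round(1))
v=G[0]-G[1];m=(G[0]+G[1])/2;print("x axis yaw",np.arctan2(v[1],v[0]),"panel mid",m,"y axis yaw",np.arctan2(-(455.4-m[0]),220.2-m[1]),np.linalg.norm(m[:2]-[455.4,220.2]))
```

```text
green 207.26470588235293 366.0 34 [518.7  89.8  78. ]
21 152.8095238095238 220.85714285714286 [520.7  90.7  78. ]
56 91.5 202.5 [450.   76.3  78. ]
x axis yaw 0.20065063975094402 panel mid [485.32955889  83.53043729  78.        ] y axis yaw 0.2155887625381395 139.90835523812717
```

View pics/c15.png

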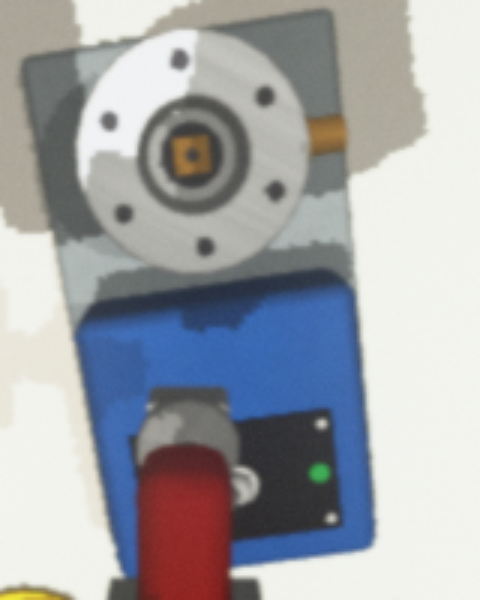

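Nut check: its flats sit at yaw 0.168, against 0.176 expected at 1.6 rad with the pump yaw at 0.205. It turned 0.96 rad, so it is tight. Now I'll carry the key to the stand.

```bash
python3 -m creep '[[[0,15,0],0,255],[[2,45,0],0,255],[[3,85,0],0,255],[[5,125,0],0,255],[[7,165,0],0,255],[[9,205,0],0,255],[[11,245,0],0,255],[[13,280,0],0,255],[[14,305,0],0,255],[[14,317,0],0,255],[[14,317,0],0,255],[[14,317,0],0,255],[[14,317,0],0,255]]'
python3 - <<'E'
from h import *
st=get_state();p=eyes.camera("wrist");save(p,'w16.png');s=eyes.camera("scene");d=eyes.camera("side")
f=models.spot_point("key_foot",s)[:3];g=models.spot_point("key_foot",d)[:3]
print([(r['p'],r['centre'],) for r in f],[(r['p'],r['centre']) for r in g],proj(s,st['eef_pos']-np.array([0,0,128])),proj(d,st['eef_pos']-np.array([0,0,128])))
print(proj(p,[488.5,-177,70],st),proj(p,[488.5,-177,12],st))
E
```

```text
time_s: 20.35
eef_pos: [488.8, -174.5, 302.6]
ee_rot: [3.14, 0.086, 0.001]
force: [-0.4, 0.0, -1.5]
grip_width: 12.7
[(0.88, [166.4, 385.7]), (0.83, [249.7, 415.0]), (0.55, [205.8, 398.7])] [(0.87, [140.3, 345.4]), (0.64, [201.7, 392.4]), (0.45, [171.7, 337.5])] [168.62839449 382.17066191] [141.09882275 347.35850764]
[167.25781997 321.31017489] [158.71280794 321.2824593 ]
```

View pics/w16.png

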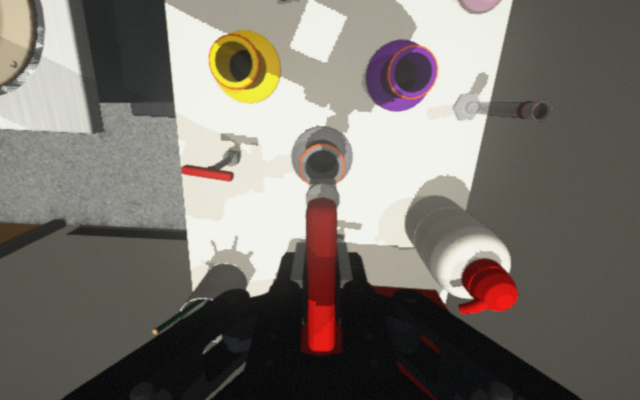

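Run:
```python
from h import *
st=get_state();p=eyes.camera("wrist");s=eyes.camera("scene");d=eyes.camera("side")
hsv=cv2.cvtColor(p['color'],cv2.COLOR_RGB2HSV)
m=((hsv[...,0]>5)&(hsv[...,0]<22)&(hsv[...,1]>110)&(hsv[...,2]>60)).astype(np.uint8)
m[:130]=0;m[184:]=0;m[:,:290]=0;m[:,360:]=0
y,x=np.nonzero(m);e=cv2.fitEllipse(np.c_[x,y].astype(np.float32));print(e,y.min(),y.max(),x.min(),x.max(), atz(p,(e[0][1],e[0][0]),68,st).round(1))
print("foot sd",tri(ray(s,(166.4,385.7)),ray(d,(140.3,345.4))).round(1))
A=cv2.resize(p['color'][115:215,270:375,::-1],(630,600),interpolation=0);cv2.imwrite('pics/c16.png',A)
```

```text
((321.7657165527344, 165.2318572998047), (43.73229217529297, 44.36155319213867), 91.99454498291016) 143 182 299 344 [ 488.8 -175.4   68. ]
foot sd [ 496.5 -194.7  168.4]
```

View pics/c16.png

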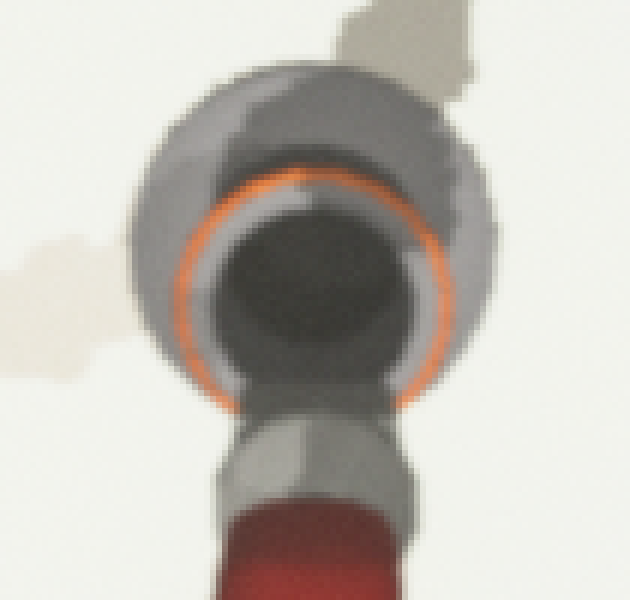

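```bash
python3 -m creep '[[[0,0,30],0,255],[[0,0,60],0,255],[[0,0,85],0,255],[[0,0,93],0,255],[[0,0,93],0,255],[[0,0,93],0,255]]'
python3 - <<'E'
from h import *
st=get_state();s=eyes.camera("scene");d=eyes.camera("side");p=eyes.camera("wrist")
S=cv2.resize(s['color'][150:250,345:415,::-1],(266,380),interpolation=0)
D=cv2.resize(d['color'][120:220,310:380,::-1],(266,380),interpolation=0)
A=cv2.resize(p['color'][150:250,290:350,::-1],(228,380),interpolation=0)
cv2.imwrite('pics/c17.png',np.hstack([S,D,A]))
E
```

```text
time_s: 21.35
eef_pos: [489.2, -176.0, 210.9]
ee_rot: [3.139, 0.083, 0.003]
force: [0.7, -0.0, -0.4]
grip_width: 12.6
```

View pics/c17.png

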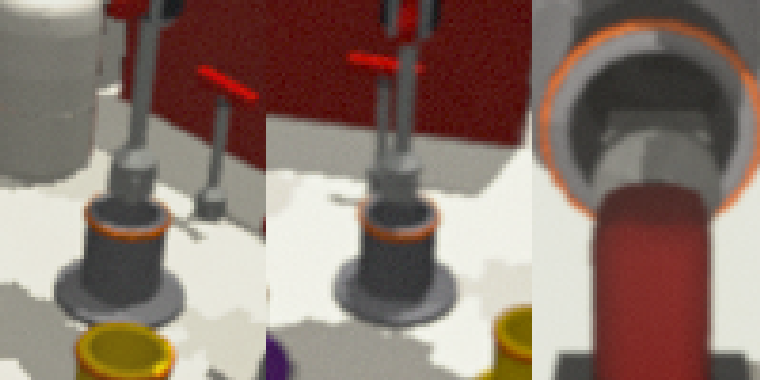

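```bash
python3 -m creep '[[[0,0,10],0,255],[[0,0,20],0,255],[[0,0,35],0,255],[[0,0,50],0,255],[[0,0,60],0,255],[[0,0,62],0,255],[[0,0,62],0,255]]'
python3 -m creep '[[[0,0,2],0,255],[[0,0,4],0,255],[[0,0,4],0,255]]'
python3 -m creep '[[[0,0,2],0,255],[[0,0,4],0,255],[[0,0,4],0,255]]'
```

```text
time_s: 22.2
eef_pos: [488.5, -175.7, 146.9]
ee_rot: [-3.14, -0.083, 0.001]
force: [-0.5, 0.4, -1.1]
grip_width: 12.8
time_s: 22.5
eef_pos: [488.7, -175.8, 143.4]
ee_rot: [3.14, 0.083, 0.0]
force: [0.2, -0.5, -1.7]
grip_width: 13.0
time_s: 22.8
eef_pos: [488.9, -175.9, 139.8]
ee_rot: [3.14, 0.083, 0.002]
force: [-1.0, -0.2, 2.6]
grip_width: 12.5
```

```bash
python3 -m creep '[[[0,0,0.5],0,255],[[0,0,0.5],0,200],[[0,0,0.5],0,170],[[0,0,0.5],0,140],[[0,0,0.5],0,100],[[0,0,0.5],0,60],[[0,0,0.5],0,60],[[0,0,0.5],0,60]]' 30
python3 - <<'E'
from h import *
p=eyes.camera("wrist");s=eyes.camera("scene");d=eyes.camera("side")
S=cv2.resize(s['color'][150:250,345:415,::-1],(266,380),interpolation=0)
D=cv2.resize(d['color'][120:220,310:380,::-1],(266,380),interpolation=0)
A=cv2.resize(p['color'][100:400,200:440,::-1],(260,380))
cv2.imwrite('pics/c18.png',np.hstack([S,D,A]))
E
```

```text
time_s: 23.6
eef_pos: [488.7, -175.8, 138.8]
ee_rot: [3.14, 0.083, -0.0]
force: [-0.5, -0.4, -0.1]
grip_width: 65.3
```

View pics/c18.png

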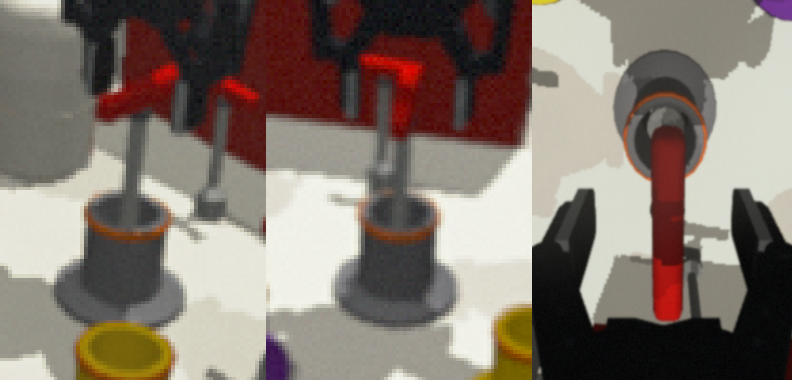

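The key stands free and upright in the cup. I'll lift clear and close the gripper.

```bash
python3 -m creep '[[[0,0,-5],0,40],[[0,0,-15],0,40],[[0,0,-35],0,40],[[0,0,-65],0,40],[[0,0,-100],0,40],[[0,0,-125],0,40],[[0,0,-125],0,255],[[0,0,-125],0,255],[[0,0,-125],0,255]]'
python3 - <<'E'
from h import *
go([439,75,230],0.205)
p=eyes.camera("wrist");s=eyes.camera("scene");d=eyes.camera("side")
S=cv2.resize(s['color'][150:250,345:415,::-1],(266,380),interpolation=0)
D=cv2.resize(d['color'][120:220,310:380,::-1],(266,380),interpolation=0)
A=cv2.resize(p['color'][100:400,200:440,::-1],(260,380))
cv2.imwrite('pics/c19.png',np.hstack([S,D,A]))
E
```

```text
time_s: 24.65
eef_pos: [488.3, -175.6, 262.7]
ee_rot: [-3.14, -0.083, 0.003]
force: [-0.0, -0.1, -0.1]
grip_width: 28.5
shift [ -35.9 -252.9   33. ] turn -0.152 alt 2.99 curyaw 0.053 toolz [-0.002  0.001 -1.   ] q [-0.42  0.03  1.36 -0.    1.75 -0.47]
```

View pics/c19.png

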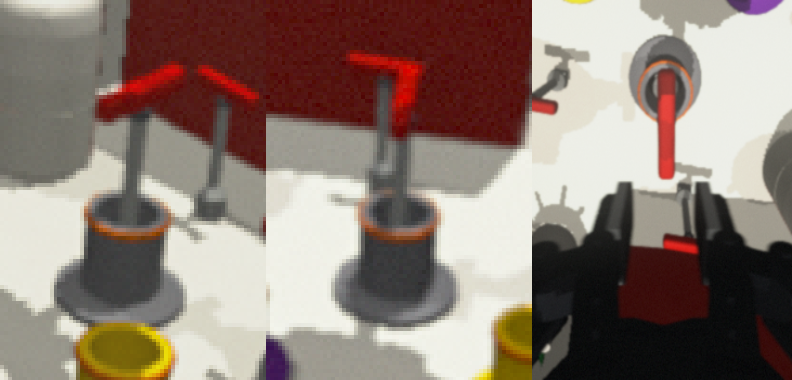

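Key upright in the grey/orange stand, gripper clear. On to the toggle.

```bash
python3 -m creep '[[[-3,-20,0],0,255],[[-8,-55,0],0,255],[[-14,-95,0],0,255],[[-20,-135,5],-0.05,255],[[-25,-175,10],-0.1,255],[[-30,-215,20],-0.15,255],[[-34,-245,30],-0.152,255],[[-36,-253,33],-0.152,255],[[-36,-253,33],-0.152,255],[[-36,-253,33],-0.152,255],[[-36,-253,33],-0.152,255]]'
python3 - <<'E'
from h import *
st=get_state();p=eyes.camera("wrist");save(p,'w20.png')
for r in models.spot_point("bat_tip",p)[:2]: print(round(r['p'],2),np.round(r['centre'],1),atz(p,r['centre'],115,st).round(1))
go([439,75,103],0.205)
E
```

```text
time_s: 25.9
eef_pos: [439.7, 73.9, 231.2]
ee_rot: [3.125, 0.319, 0.001]
force: [-0.2, -0.7, -0.4]
grip_width: -0.0
0.62 [187.6 357.7] [470.5  84.9 115. ]
shift [ -0.5  -1.1 128.1] turn -0.002 alt 3.14 curyaw 0.203 toolz [ 0.001 -0.    -1.   ] q [ 0.08 -0.18  1.62 -0.    1.7  -0.12]
```

View pics/w20.png

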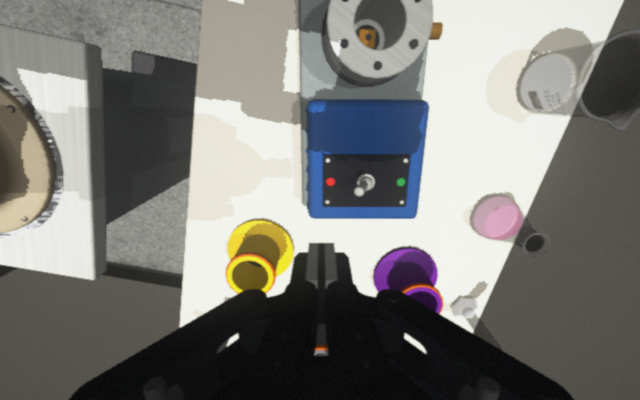

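```bash
python3 -m creep '[[[-3,-2,30],0,255],[[-3,-2,65],0,255],[[-3,-2,95],0,255],[[-3,-2,115],0,255],[[-3,-2,125],0,255],[[-3,-2,125],0,255],[[-3,-2,125],0,255]]'
python3 - <<'E'
from h import *
p=eyes.camera("wrist");d=eyes.camera("side")
D=cv2.resize(d['color'][200:270,295:375,::-1],(434,380),interpolation=0)
A=cv2.resize(p['color'][100:300,220:440,::-1],(418-100,380-90));A=np.vstack([A,np.zeros((90,318,3),np.uint8)])
cv2.imwrite('pics/c21.png',np.hstack([D,A]))
E
```

```text
time_s: 26.7
eef_pos: [436.7, 76.1, 106.9]
ee_rot: [3.125, 0.321, 0.002]
force: [0.5, 0.5, 1.2]
grip_width: 0.5
```

View pics/c21.png

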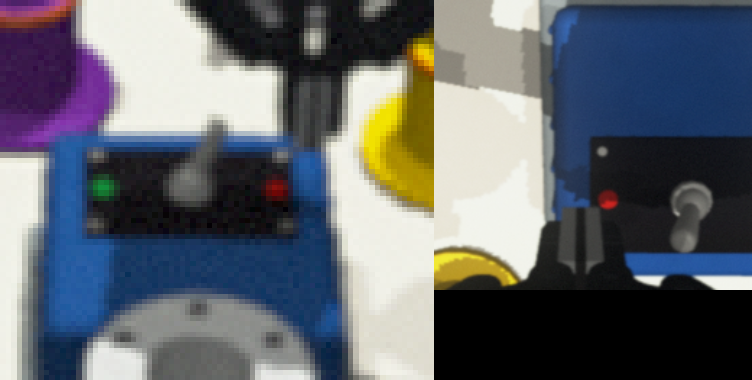

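```bash
python3 -m creep '[[[8,0,0],0,255],[[16,0,0],0,255],[[22,0,0],0,255],[[26,0,0],0,255],[[30,0,0],0,255],[[34,0,0],0,255],[[38,0,0],0,255],[[41,0,0],0,255],[[41,0,0],0,255]]'
python3 - <<'E'
from h import *
p=eyes.camera("wrist");d=eyes.camera("side")
D=cv2.resize(d['color'][200:270,295:375,::-1],(434,380),interpolation=0)
A=cv2.resize(p['color'][100:300,220:440,::-1],(418-100,380-90));A=np.vstack([A,np.zeros((90,318,3),np.uint8)])
cv2.imwrite('pics/c22.png',np.hstack([D,A]))
E
```

```text
time_s: 27.7
eef_pos: [476.4, 84.7, 105.7]
ee_rot: [3.125, 0.322, -0.0]
force: [0.3, 0.1, -0.2]
grip_width: 0.4
```

View pics/c22.png

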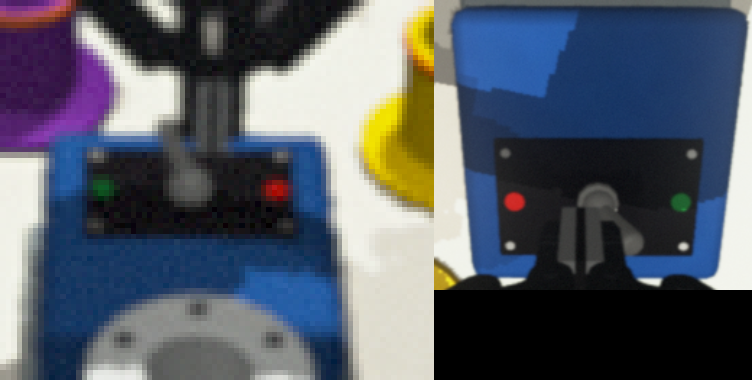

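The bat has flipped to the green side. I'll retreat and run the final checks.

```bash
python3 -m creep '[[[-8,0,0],0,255],[[-20,0,0],0,255],[[-20,0,-30],0,255],[[-20,0,-70],0,255],[[-20,0,-115],0,255],[[-20,0,-150],0,255],[[-20,0,-150],0,255],[[-20,0,-150],0,255]]'
python3 - <<'E'
from h import *
st=get_state();p=eyes.camera("wrist");d=eyes.camera("side");s=eyes.camera("scene")
save(p,'w23.png');save(d,'d23.png');save(s,'s23.png')
for r in models.spot_point("bat_tip",p)[:2]: print(round(r['p'],2),np.round(r['centre'],1),atz(p,r['centre'],115,st).round(1))
print(st['force'],st['grip_width'])
h=lambda n:cv2.resize(cv2.imread('pics/'+n)[100:340,170:470] if n!='w23.png' else cv2.imread('pics/'+n)[100:400,150:500],(395,300))
cv2.imwrite('pics/c23.png',np.vstack([np.hstack([h('s23.png'),h('d23.png')]),np.hstack([h('w23.png'),h('d23.png')*0])]))
E
```

```text
time_s: 28.6
eef_pos: [456.3, 80.5, 256.1]
ee_rot: [3.125, 0.321, 0.002]
force: [-0.3, -0.2, -0.0]
grip_width: 0.4
0.62 [187.9 359.1] [493.2  85.1 115. ]
[-0.26215393 -0.18656974 -0.00952327] 0.3575510606303479
```

View pics/c23.png

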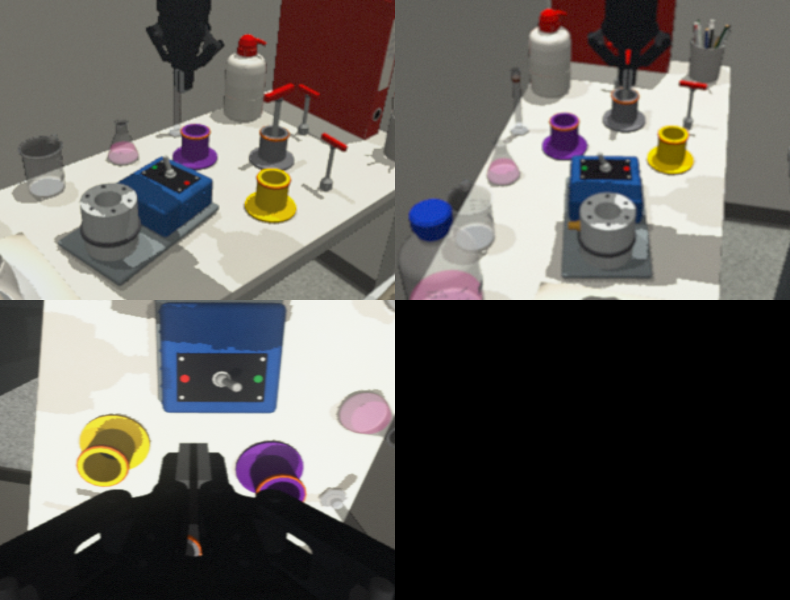

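The tip is now at (493,85), 22.7 mm along from where it started. The key is upright in its stand and everything else is where it was, so I'm signing off.

```bash
python3 -c "
from rig import job
print(job.sign_off())"
```

```text
the job is handed in; nothing more can be done
None
```

The job is done and handed in at about 28.8 s of the 62 s allowed. I tightened the nut, put the largest red key back in its grey and orange stand, and only then flipped the toggle to green.

**Last checks:**
- **Nut:** it turned about 0.96 rad clockwise until the torque rose to 0.52 N m, against about 0.12 N m of friction. Seen from above afterwards, its flats were at yaw 0.168 rad. A nut at the 1.6 stop should read about 0.176, taking its flats as square to the pump at zero.
- **Key:** it stands upright in the grey and orange cup with the gripper clear of it. The final scene and side pictures show this too.
- **Toggle:** the bat leans to the green dot, and its tip moved 22.7 mm against the 23 mm stated.
- **Bystanders:** the glassware, bottles and look-alikes appear where they were. The robot is touching nothing, with force readings near zero.

**Disagreements:**
- One foot-of-key position from the scene and side cameras was about 20 mm off, so I used the wrist camera instead.
- Key contact on the nut came about 3 mm higher than my grasp estimate predicted, with no effect on the result.

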